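Widen the telescoping board rack to its next hole and lay the serving board in it

TASK

Widen the telescoping rack to its next setting: squeeze the red spring button in, slide the sleeve outward until the button pops out through the hole in the blue collar, and stop as soon as it locks, feeling for it rather than forcing the sleeve hard against the button. Then lay the wooden serving board gently into the widened rack, flat on both ledges between the two lips, and let go. Leave everything else on the counter where it stands.

Things in the scene. Friction and masses are not known exactly. Their poses are not given: they have to be found in the camera images.
- rack: Steel telescoping board rack, bolted down. Origin: underside of its dark base plate (110 x 285 x 8 mm, y = -125 to +160 mm), straight below the red button; z up. A square tube (centre line x = 0, z = 45 mm) runs along the rack's +y from a fixed upright at y = -105 mm. The fixed inner tube carries the button; a bright outer sleeve slides over it and carries the moving upright.
- fixed_ledge (a point): Middle of the fixed lip's inner face at ledge height (rack frame x = 0, y = -110, z = 90 mm). The fixed ledge is flat, 40 mm deep (y = -72 to -112 mm), 110 mm wide along x, top at z = 90 mm, with a lip 14 mm higher at its outer end. Axes as the rack's.
- moving_ledge (a point): The same point of the moving end, which travels with the sleeve: middle of the moving lip's inner face at ledge height (rack frame x = 0, y = 90 mm + sleeve travel, z = 90 mm). The moving ledge reaches 40 mm inward from it and is 110 mm wide; lip 14 mm high.
- sleeve (a joint): Travel in m of the sleeve along the rack's +y: 0 = narrow, as found; grows as the rack gets wider; ends at 0.072. The sleeve is a square tube 34 x 34 mm outside, 3 mm wall, top face at z = 62 mm; at 0 it reaches from y = -80 to +85 mm. It slides with about 5 N of friction. The button locks it at the first hole now and at the collar's hole after 44 to 62 mm.
- first_hole (a point): Centre of the sleeve's first hole (12 mm, in its +x face; moves with the sleeve). The second hole is framed by a blue collar, 22 mm long and 40 x 40 mm, clamped on the sleeve 44 to 62 mm from the first hole towards the fixed end (differs from rack to rack, not measured). In a hole the button has about 1 mm of play either way along y, then stops the sleeve dead; over 20 N harms it.
- button (a joint): How far in m the red spring button is pressed: 0 = fully out, 0.007 = flush with the sleeve's outer face, about 0.010 = riding under the sleeve's wall between the holes, 0.0125 at most. Spring force 2.2 N at 0, about 4 N when flush.
- button_seat (a point): Centre of the red button at the sleeve's +x face (rack frame 17, 0, 45 mm; fixed). A 10 mm stud with a 45 degree cone tip, 7 mm proud towards rack +x when out. Squeezing the sleeve across x between the finger pads, one over the button, presses it flush; then a firm pull on the sleeve (10 to 15 N over the first 2 to 10 mm) cams it under the wall, and it rides there until the next hole.
- board: Loose wooden serving board, 120 (x) x 234 (y) x 14 mm, 0.3 to 0.55 kg, with a black bridge handle along its y over the middle: bar 14 mm wide (x), 100 mm long, its centre 48 mm and its top 54 mm above the underside, clear space below the bar down to the wood. Origin: centre of the underside; z up.
- mug_a: White mug, 72 mm across, 85 mm high, bystander; origin under its centre.
- mug_b: White mug like the other, bystander; origin under its centre.
- cream_can: Blue-labelled spray can, 54 mm across, 170 mm high, bystander; origin under its centre.
- shaker: Glass shaker with steel cap, 44 mm across, 85 mm high, bystander; origin under its centre.
- syrup: Amber bottle with red cap, 60 mm across, 150 mm high, bystander; origin under its centre.
- spatula: Spatula 270 mm long lying on the counter, bystander; origin under its middle, x along it.

How it is judged:
By the outcome, as a careful person would: the job done as asked, in the order asked, and still so for the second after the job is handed in, with the robot touching nothing.
It also fails if it takes over 64 s, if anything falls off the work surface, if the arm or the gripper's body presses on something with over 40 N, if the wrist force passes 120 N, or if a joint passes its speed limit or range.

ROBOT

A 6-joint arm with a two-finger parallel gripper is mounted at the origin on the work surface. World frame = base frame: x ahead of the robot, y to its left, z up, the work surface at z = 0. Lengths are in m, angles in rad, forces in N, time in s.
With the tool pointing down it reaches from about 0.4 to 0.925 m from the base axis. Payload 3.4 kg.
Tool frame: the origin (TCP) lies on the mounting face of the last link; the fingertips stand 173 mm ahead of it and the grasp point (between the pads) lies 155 mm ahead of it; y points along the fingers, z is the direction in which the jaws open and shut, and the axes are right-handed (so a half turn about y gives the same grasp; the last joint's range is limited). The gripper opens to 85 mm and grips with 20 to 120 N. Pads are 22 mm wide; open, the fingers measure 114 mm over their backs; the gripper's body (76 mm by 85 mm) begins 54 mm behind the grasp point. The pads swing forward as they close: fully open they stand 13 mm farther back than shut.
Start: joints at [-1.2, 0.307, 1.506, -0, 1.328, -0.073], TCP at [0.247, -0.519, 0.405] pointing down, gripper open.
Joint ranges: [-3.12, 3.12], [-1.05, 2.28], [0.14, 2.33], [-1.42, 4.57], [0.1, 2.73], [-2.68, 2.68]. Speed limits (rad/s): [2.57, 2.57, 3.14, 3.14, 3.14, 3.14].

INTERFACE

Orientations are given as [roll, pitch, yaw] about the fixed x, y, z axes, in that order (R = Rz(yaw) Ry(pitch) Rx(roll)).
In Python, from cell import manip gives the robot as it stands.
- The arm moves only by the tool carry_out, never from a script. Its argument "targets" is a list of rows, each a list of 3 entries, a list of its own where there are three numbers: the turn, a rotation vector about the tool's x, y, z in degrees, then the shift along the tool's x, y, z in mm, then the opening in per cent of the stroke, from 0 (shut) to 100 (fully open). In form: [[[ax, ay, az], [x, y, z], claw], ...]. A call has 1 to 20 rows; each row shifts and turns the commanded pose from where the row before left it, along the tool's axes as they then stand; what a row does not reach is not made up. A row lasts 1/12 s, in which the tool goes at most 41.7 mm and 7.16 degrees, less where a joint would pass 70% of its speed; a pose out of reach is approached as far as the arm can. A call with a gripper value outside its range is refused whole. The fingers move at their own pace and stop on an object; "squeeze" is the grip in N (left out, the last holds). Time passes only in rows, so rows that do not move let the fingers close. It gives the time, the measured TCP pose, the force and the opening at its end, in the units of the state.
- manip.get_state(): the state, without advancing time (a new reading comes with each control period).
- manip.capture(name): name is "scene" or "top" or "wrist"; returns a dict with "pixels" (400x640x3 uint8, red, green, blue), "z_map" (400x640 float32, m along the optical axis (not along the pixel's ray), 0 where there is no reading), "camera_matrix" (3x3 intrinsics, pixels), "world_to_cam" (4x4, takes a point from world to camera coordinates). Camera axes: x right, y down, z forward; pixel columns grow to the right and rows downward; lengths in m; the calibration is good to about 2 mm. The wrist camera is an equidistant fisheye: a pixel r from the principal point sees the ray r / f radians off the axis. A picture is of the moment at which its call begins.
- manip.job_done(): hands the job in, once; it reports no verdict.
The state is a dict: "time": time; "joint_pos": joint angles; "dq": joint speeds; "tau": joint torques, N m; "ee_pos": TCP position; "ee_rot": TCP orientation; "contact_force": force on the tool from outside, world axes, zero at the start; "ft_torque": the same for the moment, N m; "opening": finger opening in m.
Only numpy, scipy, OpenCV 4.12 (cv2) and the standard library are available. Lean on these libraries where they do the work, as an engineer would, in place of code of your own. Each camera call takes 0.05 s, during which the arm holds its last target. There are 200 camera calls.

## Working session

There is one attempt and no reset: what is moved stays moved. The work goes in short steps, Python scripts to look and compute and a tool call to move; the robot and the scene stay as the last step left them, time stands still between calls to the robot, and variables do not carry over. Pictures are saved under pics/ and viewed, on a budget of 10 in all, crops included, one or two more only if the job needs it, and the job is handed in when it is done.

Besides the shell and the picture viewer there is one more tool, called after "Emit:" by a JSON object that holds its "api" and its "payload", one argument or row to a line. carry_out: Moves the arm, as the interface text tells. Its arguments: {"type":"object","properties":{"targets":{"type":"array"},"squeeze":{"type":"number"}},"required":["targets"]}

```bash
mkdir -p pics; ls; cat > h.py <<'E'
import numpy as np, cv2
from cell import manip
from scipy.spatial.transform import Rotation as R
def snap(n,f):
    c=manip.capture(n); np.savez('pics/'+f+'.npz',**c)
    cv2.imwrite('pics/'+f+'.png',c['pixels'][:,:,::-1]); return c
def load(f): return dict(np.load('pics/'+f+'.npz'))
def w(c,u,v,z=None):
    "world point at pixel; depth from map"
    K=c['camera_matrix']; d=float(np.median(c['z_map'][v-1:v+2,u-1:u+2])) if z is None else z
    p=np.array([(u-K[0,2])/K[0,0]*d,(v-K[1,2])/K[1,1]*d,d,1]); return (np.linalg.inv(c['world_to_cam'])@p)[:3]
def cloud(c):
    K=c['camera_matrix']; v,u=np.mgrid[:400,:640]; d=c['z_map']
    P=np.stack([(u-K[0,2])/K[0,0]*d,(v-K[1,2])/K[1,1]*d,d,np.ones_like(d)],-1)
    return (P@np.linalg.inv(c['world_to_cam']).T)[...,:3]
E
python3 - <<'E'
from h import *
a=snap('scene','s0');b=snap('top','t0')
print(a['camera_matrix'],a['world_to_cam'],b['camera_matrix'],b['world_to_cam'])
s=manip.get_state();print(s)
E
```

```text
pics
[[379.39732288   0.         312.32269153]
 [  0.         379.39732288 201.78971867]
 [  0.           0.           1.        ]] [[-0.52395822  0.85171504  0.00701911  0.41811606]
 [ 0.51879069  0.32566391 -0.79044243 -0.18733813]
 [-0.67551758 -0.41051736 -0.61249612  1.41312929]
 [ 0.          0.          0.          1.        ]] [[363.93073092   0.         313.32463786]
 [  0.         363.93073092 198.04711153]
 [  0.           0.           1.        ]] [[ 0.01536611 -0.99973573  0.01709813 -0.14255836]
 [-0.99067031 -0.01753815 -0.13514712  0.57320095]
 [ 0.13541127 -0.01486193 -0.99067801  1.14717667]
 [ 0.          0.          0.          1.        ]]
{'time': 0.1, 'joint_pos': array([-1.19949831e+00,  3.07504968e-01,  1.50752303e+00, -2.65618978e-05,
        1.32838795e+00, -7.35106478e-02]), 'dq': array([-0.00093011, -0.00128737, -0.00409841,  0.00041529,  0.00072422,
        0.00136586]), 'tau': array([-7.05805496e-05, -4.58530891e+01, -2.52607691e+01, -1.22187780e-04,
        5.51908510e-03,  1.72409449e-05]), 'ee_pos': array([ 0.24727439, -0.51878827,  0.40387641]), 'ee_rot': array([-1.57261659e+00,  1.08206816e-04, -2.69677768e+00]), 'contact_force': array([ 0.10601144, -1.13429304, -0.29801135]), 'ft_torque': array([-0.06379059, -0.01810042, -0.04772873]), 'opening': 0.08551483229984683}
```

View pics/s0.png

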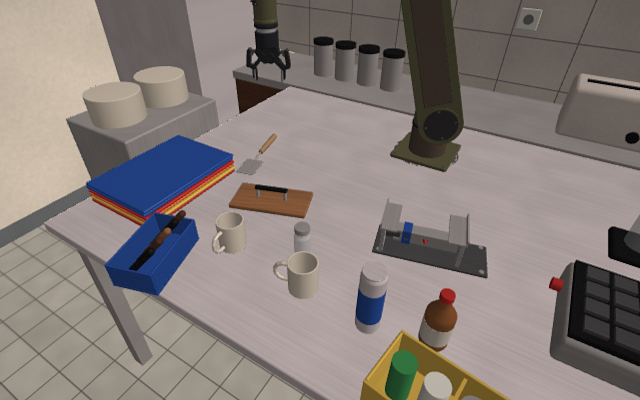

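View pics/t0.png

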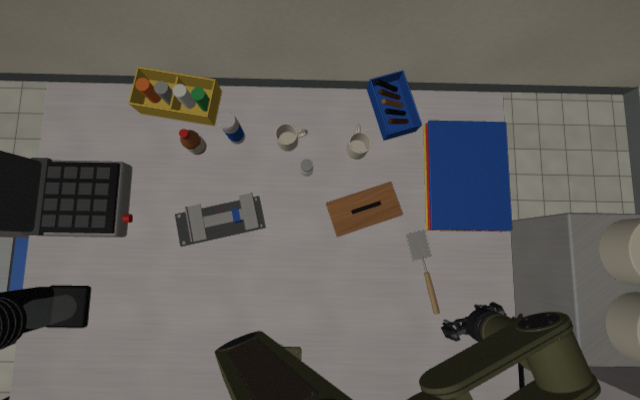

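```bash
python3 - <<'E'
from h import *
c=load('t0');s=load('s0')
P=cloud(c)
def rect(m,zn):
    q=P[m][:,:2].astype(np.float32); r=cv2.minAreaRect(q*1000); print(zn,len(q),r,np.round(cv2.boxPoints(r))); 
v,u=np.mgrid[:400,:640]
# board
m=(u>315)&(u<415)&(v>170)&(v<245)
print('table z',np.median(P[130:160,420:425,2]), 'board z',[np.round(w(c,*p),4) for p in [(340,200),(350,225),(366,208),(390,195)]])
mb=m&(P[...,2]>0.008)&(P[...,2]<0.03); rect(mb,'board')
rect(m&(P[...,2]>0.04),'handle')
m=(u>165)&(u<275)&(v>185)&(v<255)
print('rack pts',[np.round(w(c,*p),4) for p in [(182,238),(195,222),(248,210),(215,216),(236,214),(262,225)]])
rect(m&(P[...,2]>0.004),'rackall')
rect(m&(P[...,2]>0.083)&(P[...,2]<0.097),'ledges')
rect(m&(P[...,2]>0.05)&(P[...,2]<0.075),'tube')
for sgn,n in((u<225,'mov'),(u>225,'fix')): rect(m&(P[...,2]>0.083)&sgn,n)
# red button in scene
Q=cloud(s);px=s['pixels'].astype(int)
r=(px[...,0]>130)&(px[...,1]<70)&(px[...,2]<70)&(u>400)&(u<445)&(v>220)&(v<260)
print('button',r.sum(),u[r].mean(),v[r].mean(),np.median(Q[r],0))
b=(px[...,2]>90)&(px[...,0]<70)&(u>395)&(u<420)&(v>210)&(v<250)
print('collar',b.sum(),np.median(Q[b],0), Q[b].min(0),Q[b].max(0))
k=s['pixels'][180:290,360:500,::-1]; k2=c['pixels'][170:260,160:290,::-1]
cv2.imwrite('pics/z0.png',np.vstack([cv2.resize(k,(700,330),interpolation=cv2.INTER_CUBIC)[:, :],np.zeros((2,700,3),np.uint8)]))
for n,(uu,vv) in dict(can=(233,120),syr=(187,134),mugA=(287,132),mugB=(357,140),shk=(307,163),spat=(420,245)).items(): print(n,np.round(w(c,uu,vv),3))
print('spat handle',np.round(w(c,435,310,),3))
E
```

```text
table z 0.0012952079545133222 board z [array([ 0.5739, -0.2225,  0.015 ]), array([ 0.4912, -0.2561,  0.014 ]), array([ 0.5443, -0.303 ,  0.0535]), array([ 0.5937, -0.3899,  0.0156])]
board 2357 ((543.929443359375, -319.38037109375), (180.21246337890625, 284.6609191894531), 3.35054874420166) [[ 446. -183.]
 [ 462. -467.]
 [ 642. -456.]
 [ 626. -172.]]
handle 172 ((499.4275817871094, -225.737060546875), (31.492433547973633, 276.408935546875), 31.02430534362793) [[ 415. -115.]
 [ 557. -352.]
 [ 584. -336.]
 [ 442.  -99.]]
rack pts [array([0.4399, 0.2952, 0.0086]), array([0.4876, 0.2302, 0.0924]), array([0.5277, 0.0696, 0.0901]), array([0.5095, 0.1772, 0.0637]), array([0.5167, 0.1109, 0.066 ]), array([0.4868, 0.0348, 0.0091])]
rackall 3294 ((503.56951904296875, 122.21565246582031), (226.39285278320312, 471.97637939453125), 1.0362541675567627) [[ 386.  356.]
 [ 395. -116.]
 [ 621. -112.]
 [ 612.  360.]]
ledges 927 ((504.7530517578125, 146.66616821289062), (110.05125427246094, 206.0699462890625), 13.417733192443848) [[427. 234.]
 [475.  34.]
 [582.  59.]
 [534. 260.]]
tube 453 ((502.921936
[... 175 characters left out ...]
2.12181854248047), (380.08416748046875, 112.0141830444336), 87.6092529296875) [[ 415. -115.]
 [ 527. -120.]
 [ 542.  260.]
 [ 431.  264.]]
fix 501 ((471.87677001953125, 12.115745544433594), (263.54595947265625, 93.16035461425781), 46.38539505004883) [[ 347.  -51.]
 [ 415. -115.]
 [ 596.   75.]
 [ 529.  140.]]
button 9 425.3333333333333 240.44444444444446 [0.5224687  0.1659673  0.04987718]
collar 89 [0.51837508 0.11422007 0.06633936] [0.4964181  0.10114201 0.03720566] [1.2708583  0.28500763 0.7145214 ]
can [0.788 0.112 0.17 ]
syr [0.749 0.253 0.149]
mugA [ 0.807 -0.04   0.008]
mugB [ 0.783 -0.28   0.009]
shk [ 0.682 -0.111  0.083]
spat [ 0.429 -0.491  0.002]
spat handle [ 0.223 -0.529  0.018]
```

```bash
python3 - <<'E'
from h import *
c=load('t0');P=cloud(c);ok=c['z_map']>0.2
v,u=np.mgrid[:400,:640]
def rect(m,n):
    q=(P[m&ok][:,:2]*1000).astype(np.float32); r=cv2.minAreaRect(q); print(n,len(q),np.round(r[0],1),np.round(r[1],1),round(r[2],2),np.round(cv2.boxPoints(r)).tolist(),'med',np.round(np.median(P[m&ok],0),4))
m=(u>315)&(u<415)&(v>170)&(v<245);z=P[...,2]
rect(m&(z>0.008)&(z<0.022),'board'); rect(m&(z>0.048)&(z<.06),'handle')
m=(u>165)&(u<275)&(v>185)&(v<255)
rect(m&(z>0.0045)&(z<.0115),'plate'); rect(m&(z>0.083)&(z<.097),'ledges');rect(m&(z>0.087)&(z<.108)&(u<225),'mov');rect(m&(z>0.087)&(z<.108)&(u>225),'fix')
rect(m&(z>0.055)&(z<.07)&(u>206)&(u<240),'tube')
s=load('s0');Q=cloud(s);px=s['pixels'].astype(int)
b=(px[...,2]>80)&(px[...,0]<80)&(u>395)&(u<420)&(v>210)&(v<250)&(Q[...,2]<.08)
O=np.array([.5024,.1564]);a=np.radians(13.4);X=np.array([np.cos(a),np.sin(a)]);Y=np.array([-X[1],X[0]])
d=Q[b][:,:2]-O;print('collar in rack x,y pct', np.percentile(d@X,[5,50,95]),np.percentile(d@Y,[5,50,95]))
p=c['pixels'].astype(int);b=(p[...,2]>90)&(p[...,0]<90)&(u>225)&(u<247)&(v>200)&(v<232)
d=P[b&ok][:,:2]-O;print('top collar',b.sum(), np.percentile(d@X,[5,50,95]),np.percentile(d@Y,[5,50,95]))
E
```

```text
board 2353 [ 543.9 -319.4] [180.2 284.7] 3.35 [[446.0, -183.0], [462.0, -467.0], [642.0, -456.0], [626.0, -172.0]] med [ 0.5437 -0.302   0.014 ]
handle 136 [ 545.8 -302.5] [13.6 97.9] 19.35 [[523.0, -259.0], [556.0, -351.0], [568.0, -346.0], [536.0, -254.0]] med [ 0.5445 -0.3028  0.0541]
plate 1399 [502.  176.5] [227.2 361.3] 1.57 [[383.0, 354.0], [393.0, -7.0], [621.0, -1.0], [611.0, 360.0]] med [0.4819 0.1795 0.0078]
ledges 927 [504.8 146.7] [110.1 206.1] 13.42 [[427.0, 234.0], [475.0, 34.0], [582.0, 59.0], [534.0, 260.0]] med [0.5029 0.2057 0.0905]
mov 548 [485.4 227.6] [110.   45.7] 14.2 [[426.0, 236.0], [438.0, 192.0], [544.0, 219.0], [533.0, 263.0]] med [0.4844 0.2293 0.091 ]
fix 466 [523.6  67. ] [109.9  42.4] 13.22 [[465.0, 75.0], [475.0, 34.0], [582.0, 59.0], [572.0, 100.0]] med [0.5238 0.0667 0.091 ]
tube 377 [504.6 152.2] [ 40.5 106.6] 11.34 [[474.0, 200.0], [495.0, 96.0], [535.0, 104.0], [514.0, 208.0]] med [0.5033 0.1518 0.0628]
collar in rack x,y pct [-0.01344341  0.00974076  0.02219639] [-0.05348198 -0.04410083 -0.03436822]
top collar 91 [-0.01542569  0.00084714  0.01809258] [-0.0560734  -0.04638954 -0.03503603]
```

Emit:
{"api": "carry_out", "payload": {
  "targets": [
    [[0, -7, 0], [0, 0, 0], 100],
    [[0, -7, 0], [0, 0, 0], 100],
    [[0, -7, 0], [0, 0, 0], 100],
    [[0, -7, 0], [0, 0, 0], 100],
    [[0, -7, 0], [0, 0, 0], 100],
    [[0, -7, 0], [0, 0, 0], 100],
    [[0, -7, 0], [0, 0, 0], 100],
    [[0, -7, 0], [0, 0, 0], 100],
    [[0, -7, 0], [0, 0, 0], 100],
    [[0, -7, 0], [0, 0, 0], 100],
    [[0, -7, 0], [0, 0, 0], 100],
    [[0, -0.9, 0], [0, 0, 0], 100]
  ],
  "squeeze": 30
}}

```text
time: 1.1
ee_pos: [0.2473, -0.5189, 0.4042]
ee_rot: [-1.571, 0.001, -1.334]
contact_force: [0.3, -0.3, -0.5]
opening: 0.0854
```

Emit:
{"api": "carry_out", "payload": {
  "targets": [
    [[0, 0, 0], [-33.2, 4, 22.6], 100],
    [[0, 0, 0], [-33.2, 4, 22.6], 100],
    [[0, 0, 0], [-33.2, 4, 22.6], 100],
    [[0, 0, 0], [-33.2, 4, 22.6], 100],
    [[0, 0, 0], [-33.2, 4, 22.6], 100],
    [[0, 0, 0], [-33.2, 4, 22.6], 100],
    [[0, 0, 0], [-33.2, 4, 22.6], 100],
    [[0, 0, 0], [-33.2, 4, 22.6], 100],
    [[0, 0, 0], [-33.2, 4, 22.6], 100],
    [[0, 0, 0], [-33.2, 4, 22.6], 100],
    [[0, 0, 0], [-33.2, 4, 22.6], 100],
    [[0, 0, 0], [-33.2, 4, 22.6], 100],
    [[0, 0, 0], [-33.2, 4, 22.6], 100],
    [[0, 0, 0], [-33.2, 4, 22.6], 100],
    [[0, 0, 0], [-33.2, 4, 22.6], 100],
    [[0, 0, 0], [-33.2, 4, 22.6], 100],
    [[0, 0, 0], [-33.2, 4, 22.6], 100],
    [[0, 0, 0], [-33.2, 4, 22.6], 100],
    [[0, 0, 0], [0, 0, 0], 100]
  ]
}}

```text
time: 2.68
ee_pos: [0.5073, 0.1623, 0.3321]
ee_rot: [-1.567, 0.003, -1.336]
contact_force: [0.6, -0.2, 1.1]
opening: 0.0856
```

```bash
python3 - <<'E'
from h import *
c=snap('wrist','w1'); print(c['camera_matrix'],np.round(np.linalg.inv(c['world_to_cam']),3),manip.get_state()['ee_pos'])
E
```

```text
[[309.70691629   0.         317.23242054]
 [  0.         309.70691629 198.27412074]
 [  0.           0.           1.        ]] [[ 0.973  0.223  0.066  0.492]
 [ 0.233 -0.938 -0.257  0.229]
 [ 0.004  0.266 -0.964  0.3  ]
 [ 0.     0.     0.     1.   ]] [0.50589785 0.15976842 0.33202977]
```

View pics/w1.png

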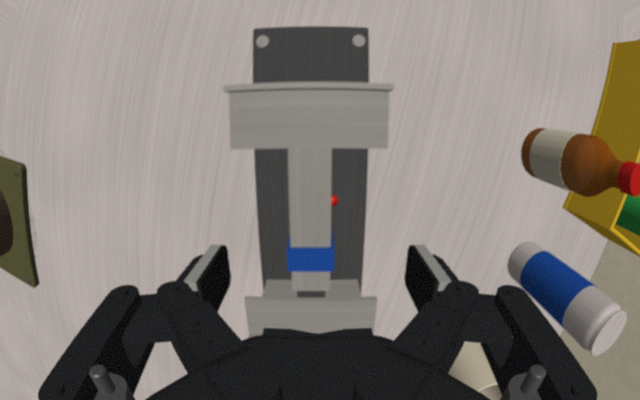

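```bash
cat >> h.py <<'E'
def ray(c,u,v,z):
    "fisheye: intersect pixel ray with plane world z"
    K=c['camera_matrix'];d=np.array([(u-K[0,2]),(v-K[1,2])])/K[0,0];r=np.linalg.norm(d)+1e-9
    k=np.r_[np.sin(r)*d/r,np.cos(r)];T=np.linalg.inv(c['world_to_cam']);D=T[:3,:3]@k;o=T[:3,3]
    return o+D*(z-o[2])/D[2]
O=np.array([.502,.158]);a=np.radians(13.4);X=np.array([np.cos(a),np.sin(a)]);Y=np.array([-X[1],X[0]])
def rk(p): d=p[:2]-O; return np.round([d@X*1e3,d@Y*1e3],1)
E
python3 - <<'E'
from h import *
c=load('w1')
for n,u,v,z in [('btn tip',335,201,.045),('collar far L',288,247,.065),('collar far R',334,247,.065),('collar near L',289,270,.065),('collar near R',334,270,.065),('mov inner L',230,148,.09),('mov inner R',388,149,.09),('liptop L',225,88,.104),('liptop R',392,88,.104),('tube L',287,165,.062),('tube R',331,165,.062),('plateL',254,28,.008),('plateR',368,28,.008),('fix edge L',247,297,.09),('fix edge R',377,297,.09)]: print(n,rk(ray(c,u,v,z)))
E
```

```text
btn tip [22.8 -1.2]
collar far L [-16.9 -35.4]
collar far R [ 21.4 -35.4]
collar near L [-16.8 -57.3]
collar near R [ 21.9 -57.2]
mov inner L [-53.5  50. ]
mov inner R [56.3 49. ]
liptop L [-51.9  90.7]
liptop R [54.7 90.1]
tube L [-16.1  32.8]
tube R [18.2 32.7]
plateL [-52.3 158.1]
plateR [ 55.4 157.5]
fix edge L [-50.  -70.1]
fix edge R [ 56.1 -69.8]
```

Emit:
{"api": "carry_out", "payload": {
  "targets": [
    [[-0.2, 0, 0], [1, 0, -1], 100],
    [[0, 0, 0], [1.5, 25, -1], 100],
    [[0, 0, 0], [2, 30, -0.5], 100],
    [[0, 0, 0], [0, 30, 0], 100],
    [[0, 0, 0], [0, 30, 0], 100],
    [[0, 0, 0], [0, 20, 0], 100],
    [[0, 0, 0], [0, 0, 0], 100],
    [[0, 0, 0], [0, 0, 0], 100]
  ]
}}

```text
time: 3.4
ee_pos: [0.5021, 0.1497, 0.1972]
ee_rot: [-1.578, -0.0, -1.34]
contact_force: [0.9, 0.6, 1.3]
opening: 0.0854
```

```bash
python3 - <<'E'
from h import *
s=manip.get_state();print(s['ee_pos'],s['ee_rot'],rk(s['ee_pos']),s['contact_force'])
E
```

```text
[0.50207531 0.14974276 0.19720376] [-1.57793594e+00 -1.69014337e-04 -1.34003973e+00] [-1.8 -8. ] [0.94394959 0.5552968  1.31337169]
```

Emit:
{"api": "carry_out", "payload": {
  "targets": [
    [[0, 0, 0], [-4.5, 0, 3], 100],
    [[0, 0, 0], [0, 0, 0], 60],
    [[0, 0, 0], [0, 0, 0], 45],
    [[0, 0, 0], [0, 0, 0], 30],
    [[0, 0, 0], [0, 0, 0], 20],
    [[0, 0, 0], [0, 0, 0], 10],
    [[0, 0, 0], [0, 0, 0], 10],
    [[0, 0, 0], [0, 0, 0], 10]
  ],
  "squeeze": 30
}}

```text
time: 4.07
ee_pos: [0.5045, 0.1565, 0.1989]
ee_rot: [-1.574, -0.0, -1.337]
contact_force: [-2.4, -0.7, 8.2]
opening: 0.0336
```

```bash
python3 - <<'E'
from h import *
s=manip.get_state();print(s['ee_pos'],s['ee_rot'],rk(s['ee_pos']),s['contact_force'],s['ft_torque'])
E
```

```text
[0.50450424 0.15651731 0.19885723] [-1.57388165e+00 -1.78909881e-04 -1.33656618e+00] [ 2.1 -2. ] [-2.38581302 -0.66607022  8.1850768 ] [-0.08589857  0.23258617  0.07007526]
```

Emit:
{"api": "carry_out", "payload": {
  "targets": [
    [[0, 0, 0], [-1, 0, 0], 10],
    [[0, 0, 0], [-1, 0, 0], 10],
    [[0, 0, 0], [-1, 0, 0], 10],
    [[0, 0, 0], [-1, 0, 0], 10],
    [[0, 0, 0], [-1, 0, 0], 10],
    [[0, 0, 0], [-1, 0, 0], 10]
  ]
}}

```text
time: 4.57
ee_pos: [0.5036, 0.1606, 0.1989]
ee_rot: [-1.574, -0.004, -1.335]
contact_force: [-0.5, -13.8, 8.8]
opening: 0.0338
```

```bash
cat > st.py <<'E'
from h import *
s=manip.get_state();f=s['contact_force'];print(s['time'],s['ee_pos'],s['ee_rot'],'rack xy',rk(s['ee_pos']),'F rack',np.round([f[:2]@X,f[:2]@Y,f[2]],1),s['opening'])
E
python3 st.py
```

```text
4.5667 [0.50356142 0.16056744 0.19885537] [-1.57404706 -0.00400741 -1.33532361] rack xy [2.1 2.1] F rack [ -3.7 -13.3   8.8] 0.03375766027930547
```

Emit:
{"api": "carry_out", "payload": {
  "targets": [
    [[0, 0, 0], [-1, 0, 0], 10],
    [[0, 0, 0], [-1, 0, 0], 10],
    [[0, 0, 0], [-1, 0, 0], 10],
    [[0, 0, 0], [-1, 0, 0], 10]
  ]
}}

```text
time: 4.9
ee_pos: [0.5025, 0.1651, 0.1989]
ee_rot: [-1.574, -0.002, -1.336]
contact_force: [-0.5, -6.3, 8.0]
opening: 0.0338
```

```bash
python3 st.py; python3 - <<'E'
from h import *
c=snap('wrist','w2');cv2.imwrite('pics/w2c.png',cv2.resize(c['pixels'][110:310,190:450,::-1],(780,600),interpolation=cv2.INTER_CUBIC))
E
```

```text
4.9 [0.50245473 0.16507904 0.19887333] [-1.57399108 -0.00222611 -1.33614405] rack xy [2.1 6.8] F rack [-1.9 -6.   8. ] 0.0337763658797618
```

View pics/w2c.png

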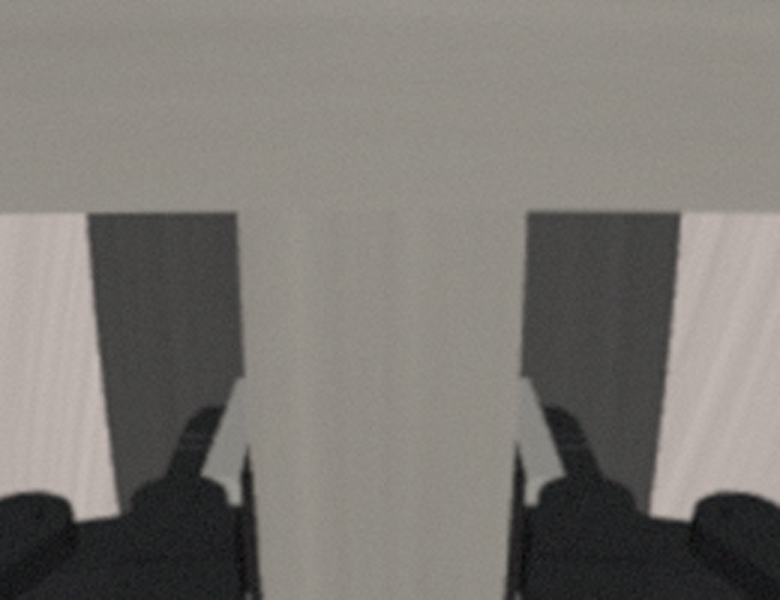

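Emit:
{"api": "carry_out", "payload": {
  "targets": [
    [[0, 0, 0], [-3, 0, 0], 10],
    [[0, 0, 0], [-3, 0, 0], 10],
    [[0, 0, 0], [-3, 0, 0], 10],
    [[0, 0, 0], [-3, 0, 0], 10],
    [[0, 0, 0], [-3, 0, 0], 10],
    [[0, 0, 0], [-3, 0, 0], 10],
    [[0, 0, 0], [-3, 0, 0], 10],
    [[0, 0, 0], [-3, 0, 0], 10],
    [[0, 0, 0], [-3, 0, 0], 10],
    [[0, 0, 0], [-3, 0, 0], 10],
    [[0, 0, 0], [0, 0, 0], 10]
  ],
  "squeeze": 25
}}

```text
time: 5.87
ee_pos: [0.4953, 0.1949, 0.1989]
ee_rot: [-1.574, -0.002, -1.336]
contact_force: [-2.2, -5.2, 8.7]
opening: 0.0337
```

```bash
python3 st.py; python3 - <<'E'
from h import *
c=load('w2');print('w2 edge',rk(ray(c,320,181,.09)))
c=snap('wrist','w3');g=cv2.cvtColor(c['pixels'],cv2.COLOR_RGB2GRAY).astype(int)
for u in (235,400): 
    d=np.diff(cv2.blur(g.astype(np.float32),(5,3))[150:210,u]);i=np.argmax(abs(d))+150;print(u,i,rk(ray(c,u,i+.5,.09)))
c=snap('scene','s3');px=c['pixels'].astype(int);v,u=np.mgrid[:400,:640];Q=cloud(c)
b=(px[...,2]>80)&(px[...,0]<80)&(u>380)&(u<460)&(v>210)&(v<270)&(Q[...,2]<.08)
print('collar',b.sum(),u[b].mean(),v[b].mean(),rk(np.median(Q[b],0)))
E
```

```text
5.8667 [0.49530654 0.19487496 0.19885371] [-1.57407637e+00 -1.55502829e-03 -1.33605952e+00] rack xy [ 2.  37.4] F rack [-3.3 -4.6  8.7] 0.033698158702610795
w2 edge [ 2.7 58.1]
235 180 [-19.4  89.1]
400 180 [23.4 89.1]
collar 160 422.21875 235.35625 [17.7 -7.8]
```

Emit:
{"api": "carry_out", "payload": {
  "targets": [
    [[0, 0, 0], [-1.5, 0, 0], 10],
    [[0, 0, 0], [-1.5, 0, 0], 10],
    [[0, 0, 0], [-0.5, 0, 0], 10],
    [[0, 0, 0], [-0.5, 0, 0], 10]
  ]
}}

```text
time: 6.3
ee_pos: [0.4943, 0.1989, 0.1989]
ee_rot: [-1.574, -0.001, -1.337]
contact_force: [-3.3, -1.6, 8.7]
opening: 0.0335
```

Emit:
{"api": "carry_out", "payload": {
  "targets": [
    [[0, 0, 0], [-0.5, 0, 0], 10],
    [[0, 0, 0], [-0.5, 0, 0], 10]
  ]
}}

```text
time: 6.47
ee_pos: [0.4941, 0.1999, 0.1989]
ee_rot: [-1.574, -0.001, -1.336]
contact_force: [-1.7, -2.9, 8.0]
opening: 0.0337
```

Emit:
{"api": "carry_out", "payload": {
  "targets": [
    [[0, 0, 0], [-0.5, 0, 0], 10],
    [[0, 0, 0], [-0.5, 0, 0], 10]
  ]
}}

```text
time: 6.63
ee_pos: [0.4939, 0.2008, 0.1989]
ee_rot: [-1.574, -0.001, -1.336]
contact_force: [-2.0, -2.0, 7.4]
opening: 0.0337
```

Emit:
{"api": "carry_out", "payload": {
  "targets": [
    [[0, 0, 0], [-0.5, 0, 0], 10],
    [[0, 0, 0], [0, 0, 0], 10]
  ]
}}

```text
time: 6.8
ee_pos: [0.4937, 0.2013, 0.1989]
ee_rot: [-1.574, -0.001, -1.336]
contact_force: [-2.2, -4.3, 8.7]
opening: 0.0335
```

```bash
python3 st.py; python3 - <<'E'
from h import *
c=snap('scene','s4');px=c['pixels'].astype(int);v,u=np.mgrid[:400,:640]
r=(px[...,0]>130)&(px[...,1]<80)&(px[...,2]<80)&(u>400)&(u<450)&(v>220)&(v<260)
print('red',r.sum(),u[r],v[r])
cv2.imwrite('pics/s4c.png',cv2.resize(c['pixels'][190:290,370:500,::-1],(780,600),interpolation=cv2.INTER_CUBIC))
E
```

```text
6.8 [0.49374097 0.20132626 0.19885539] [-1.57409081e+00 -1.03218170e-03 -1.33628210e+00] rack xy [ 2.  44.1] F rack [-3.1 -3.7  8.7] 0.033518870672307154
red 6 [425 424 425 426 425 426] [240 241 241 241 242 242]
```

View pics/s4c.png

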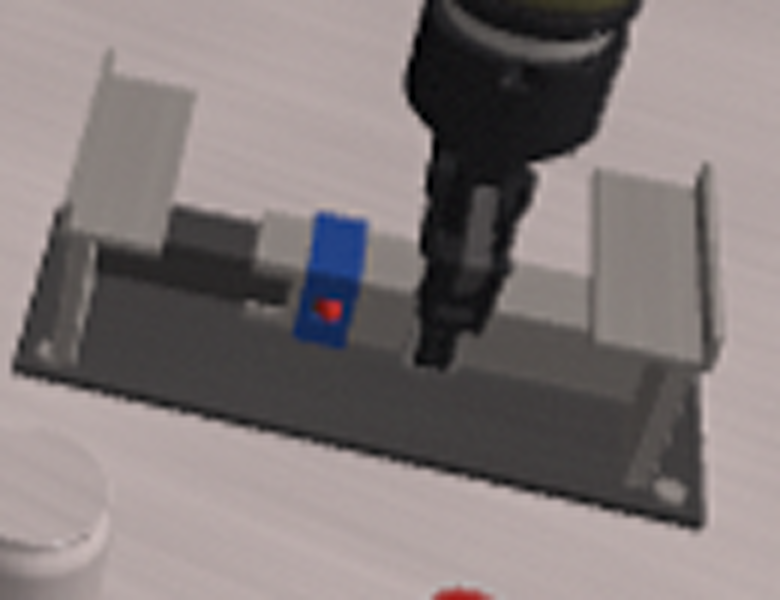

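The crop shows the red button standing out of the blue collar at crop (328,308), so it has popped. I'll feel gently for the stop.

Emit:
{"api": "carry_out", "payload": {
  "targets": [
    [[0, 0, 0], [-0.5, 0, 0], 10],
    [[0, 0, 0], [0, 0, 0], 10]
  ]
}}

```text
time: 7.02
ee_pos: [0.4937, 0.2016, 0.1989]
ee_rot: [-1.574, -0.001, -1.336]
contact_force: [-1.7, -4.3, 8.2]
opening: 0.034
```

Emit:
{"api": "carry_out", "payload": {
  "targets": [
    [[0, 0, 0], [-0.5, 0, 0], 10],
    [[0, 0, 0], [0, 0, 0], 10]
  ]
}}

```text
time: 7.18
ee_pos: [0.4936, 0.202, 0.1989]
ee_rot: [-1.574, -0.002, -1.336]
contact_force: [-1.2, -4.6, 8.1]
opening: 0.0337
```

Emit:
{"api": "carry_out", "payload": {
  "targets": [
    [[0, 0, 0], [-0.5, 0, 0], 10],
    [[0, 0, 0], [0, 0, 0], 10]
  ]
}}

```text
time: 7.35
ee_pos: [0.4935, 0.2024, 0.1988]
ee_rot: [-1.574, -0.002, -1.336]
contact_force: [-1.7, -5.2, 8.4]
opening: 0.0333
```

```bash
python3 st.py
```

```text
7.35 [0.49347483 0.20238816 0.19884003] [-1.57418793 -0.00179013 -1.33602055] rack xy [ 2.  45.2] F rack [-2.8 -4.6  8.4] 0.03327417150584562
```

Emit:
{"api": "carry_out", "payload": {
  "targets": [
    [[0, 0, 0], [-0.5, 0, 0], 10],
    [[0, 0, 0], [0, 0, 0], 10]
  ]
}}

```text
time: 7.52
ee_pos: [0.4934, 0.2028, 0.1989]
ee_rot: [-1.574, -0.002, -1.336]
contact_force: [-1.7, -5.0, 8.5]
opening: 0.0336
```

```bash
python3 st.py; python3 - <<'E'
from h import *
c=snap('wrist','w5');g=cv2.blur(cv2.cvtColor(c['pixels'],cv2.COLOR_RGB2GRAY).astype(np.float32),(5,3))
for u in (235,400): 
    i=np.argmax(abs(np.diff(g[150:210,u])))+150;print(u,i,rk(ray(c,u,i+.5,.09)))
E
```

```text
7.5167 [0.49336543 0.20284736 0.19885377] [-1.57416547 -0.00180221 -1.33605569] rack xy [ 2.  45.6] F rack [-2.9 -4.5  8.5] 0.033618085853543846
235 180 [-19.5  97.2]
400 180 [23.4 97.3]
```

Emit:
{"api": "carry_out", "payload": {
  "targets": [
    [[0, 0, 0], [-0.5, 0, 0], 10],
    [[0, 0, 0], [0, 0, 0], 10]
  ]
}}

```text
time: 7.73
ee_pos: [0.4933, 0.2033, 0.1989]
ee_rot: [-1.574, -0.002, -1.336]
contact_force: [-1.5, -6.1, 8.0]
opening: 0.0337
```

Emit:
{"api": "carry_out", "payload": {
  "targets": [
    [[0, 0, 0], [-0.5, 0, 0], 10],
    [[0, 0, 0], [0, 0, 0], 10]
  ]
}}

```text
time: 7.9
ee_pos: [0.4931, 0.2038, 0.1989]
ee_rot: [-1.574, -0.002, -1.336]
contact_force: [-0.9, -4.6, 8.5]
opening: 0.0335
```

Emit:
{"api": "carry_out", "payload": {
  "targets": [
    [[0, 0, 0], [-0.5, 0, 0], 10],
    [[0, 0, 0], [0, 0, 0], 10]
  ]
}}

```text
time: 8.07
ee_pos: [0.4931, 0.2041, 0.1988]
ee_rot: [-1.574, -0.002, -1.336]
contact_force: [-1.8, -6.7, 8.8]
opening: 0.0333
```

```bash
python3 st.py; python3 - <<'E'
from h import *
c=snap('scene','s6');a=load('s4')
f=lambda q:cv2.resize(q['pixels'][222:258,392:444,::-1],(780,290),interpolation=cv2.INTER_NEAREST)
cv2.imwrite('pics/s6c.png',np.vstack([f(a),f(c)]))
E
```

```text
8.0667 [0.49309012 0.20409556 0.19884928] [-1.5741725  -0.00229965 -1.33584851] rack xy [ 2.  46.9] F rack [-3.3 -6.1  8.8] 0.0333115539728046
```

View pics/s6c.png

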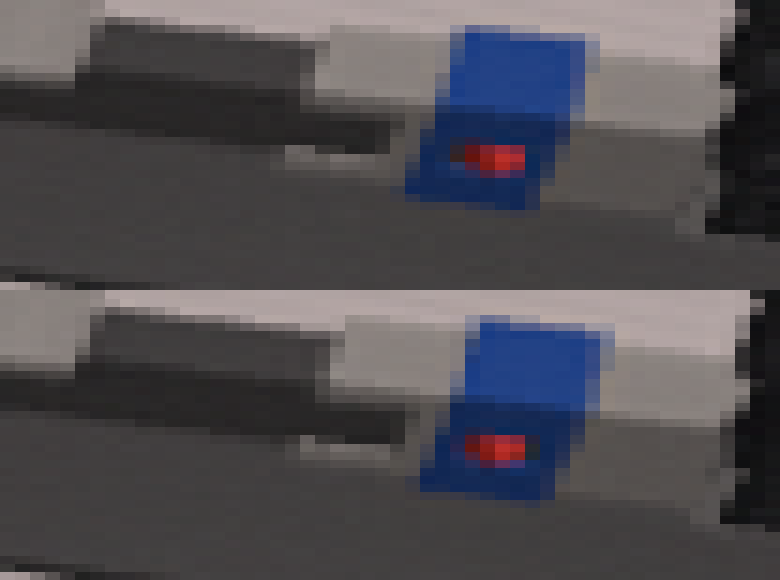

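The dark gap beside the button has moved from its left (s4) to its right (s6), so the button is out and the hole has nearly crossed its play. One more small step will confirm the stop.

Emit:
{"api": "carry_out", "payload": {
  "targets": [
    [[0, 0, 0], [-0.5, 0, 0], 10],
    [[0, 0, 0], [0, 0, 0], 10]
  ]
}}

```text
time: 8.28
ee_pos: [0.493, 0.2043, 0.1988]
ee_rot: [-1.574, -0.003, -1.336]
contact_force: [-0.6, -8.7, 9.1]
opening: 0.0336
```

Emit:
{"api": "carry_out", "payload": {
  "targets": [
    [[0, 0, 0], [1.2, 0, 0], 10],
    [[0, 0, 0], [0, 0, 0], 30],
    [[0, 0, 0], [0, 0, 0], 60],
    [[0, 0, 0], [0, 0, 0], 80],
    [[0, 0, 0], [0, 0, 0], 80],
    [[0, 0, 0], [0, 0, 0], 80],
    [[0, 0, 0], [0, 0, 0], 80]
  ]
}}

```text
time: 8.87
ee_pos: [0.4934, 0.2046, 0.1976]
ee_rot: [-1.575, 0.0, -1.337]
contact_force: [0.6, 0.2, -0.4]
opening: 0.0681
```

Emit:
{"api": "carry_out", "payload": {
  "targets": [
    [[0, 0, 0], [0, -10, 0], 80],
    [[0, 0, 0], [0, -30, 0], 80],
    [[0, 0, 0], [0, -40, 0], 80],
    [[0, 0, 0], [0, -40, 0], 80],
    [[0, -6, 0], [0, -40, 0], 80],
    [[0, 0, 0], [35, 0, -8.5], 80],
    [[0, 0, 0], [35, 0, -8.5], 80],
    [[0, 0, 0], [35, 0, -8.5], 80],
    [[0, 0, 0], [35, 0, -8.5], 80],
    [[0, 0, 0], [35, 0, -8.5], 80],
    [[0, 0, 0], [35, 0, -8.5], 80],
    [[0, 0, 0], [35, 0, -8.5], 80],
    [[0, 0, 0], [35, 0, -8.5], 80],
    [[0, 0, 0], [35, 0, -8.5], 80],
    [[0, 0, 0], [35, 0, -8.5], 80],
    [[0, 0, 0], [35, 0, -8.5], 80],
    [[0, 0, 0], [35, 0, -8.5], 80],
    [[0, 0, 0], [35, 0, -8.5], 80],
    [[0, 0, 0], [35, 0, -8.5], 80],
    [[0, 0, 0], [0, 0, 0], 80]
  ]
}}

```text
time: 10.53
ee_pos: [0.545, -0.3035, 0.3586]
ee_rot: [-1.574, -0.006, -1.237]
contact_force: [0.7, 0.1, 0.9]
opening: 0.0682
```

```bash
python3 - <<'E'
from h import *
s=manip.get_state();print(s['time'],s['ee_pos'],s['ee_rot'])
c=snap('top','t7');P=cloud(c);ok=c['z_map']>.2;v,u=np.mgrid[:400,:640];z=P[...,2]
m=(u>165)&(u<275)&(v>185)&(v<255)&ok
for n,k in (('mov',(u<210)),('fix',u>230)):
  q=(P[m&k&(z>.087)&(z<.108)][:,:2]*1e3).astype(np.float32);r=cv2.minAreaRect(q);print(n,r,rk(np.array(r[0])/1e3), [rk(p/1e3).tolist() for p in cv2.boxPoints(r)])
w_=snap('wrist','w7')
E
```

```text
10.5333 [ 0.544971   -0.30353011  0.35863318] [-1.57359055 -0.00559533 -1.23681187]
mov ((473.9101257324219, 274.9093017578125), (109.82618713378906, 45.87702941894531), 13.776601791381836) [ -0.2 120.2] [[-55.3, 142.8], [-55.0, 96.9], [54.8, 97.7], [54.5, 143.5]]
fix ((523.9917602539062, 67.35676574707031), (110.77571105957031, 42.496315002441406), 13.506596565246582) [  0.4 -93.3] [[-55.0, -72.1], [-55.0, -114.6], [55.8, -114.4], [55.7, -71.9]]
```

View pics/w7.png

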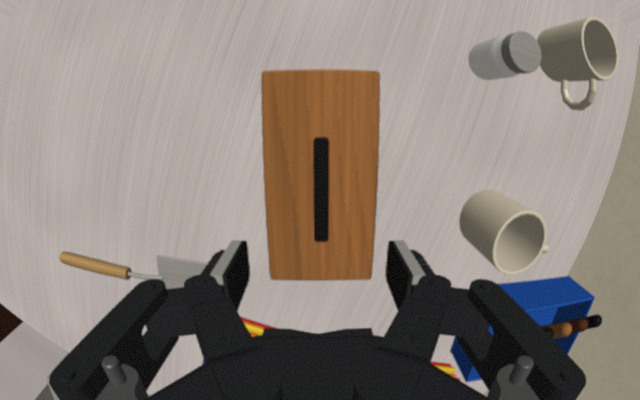

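```bash
python3 - <<'E'
from h import *
c=load('w7')
h=[ray(c,321,138,.054)*1e3,ray(c,321.5,241,.054)*1e3]; b=[ray(c,u,v,.014)*1e3 for u,v in ((263,71),(380,71),(270,278),(372,278))]
y=h[0]-h[1];print('handle',np.mean(h,0),np.linalg.norm(y),'yaw',np.degrees(np.arctan2(-y[0],y[1])))
y=(b[0]+b[1]-b[2]-b[3])/2;print('board',np.mean(b,0),np.linalg.norm(y),np.linalg.norm(b[1]-b[0]),np.linalg.norm(b[3]-b[2]),'yaw',np.degrees(np.arctan2(-y[0],y[1])))
E
python3 st.py
```

```text
handle [ 548.02396463 -301.27619268   54.        ] 97.26167193493659 yaw 19.581139062449513
board [ 548.47533975 -300.7332897    14.        ] 228.99241101077496 117.1064121884114 119.13027630010687 yaw 19.151991023647554
10.6333 [ 0.54405927 -0.29856881  0.3580787 ] [-1.57418746e+00  7.79852454e-04 -1.23525655e+00] rack xy [ -64.9 -453.9] F rack [-0.5  0.9  0.4] 0.06840927353009116
```

Emit:
{"api": "carry_out", "payload": {
  "targets": [
    [[-0.2, 0, 0], [4, 10, 1], 60],
    [[0, 0, 0], [0, 30, 0], 60],
    [[0, 0, 0], [0, 35, 0], 60],
    [[0, 0, 0], [0, 35, 0], 60],
    [[0, 0, 0], [0, 30, 0], 60],
    [[0, 0, 0], [0, 15, 0], 60],
    [[0, 0, 0], [0, 0, 0], 60],
    [[0, 0, 0], [0, 0, 0], 60]
  ]
}}

```text
time: 11.3
ee_pos: [0.5453, -0.2992, 0.2019]
ee_rot: [-1.58, 0.003, -1.231]
contact_force: [-0.3, 0.1, 0.9]
opening: 0.0515
```

Emit:
{"api": "carry_out", "payload": {
  "targets": [
    [[0, 0, 0], [0, 0, 0], 40],
    [[0, 0, 0], [0, 0, 0], 25],
    [[0, 0, 0], [0, 0, 0], 15],
    [[0, 0, 0], [0, 0, 0], 5],
    [[0, 0, 0], [0, 0, 0], 5],
    [[0, 0, 0], [0, 0, 0], 5],
    [[0, 0, 0], [0, 0, 0], 5]
  ],
  "squeeze": 45
}}

```text
time: 11.88
ee_pos: [0.5465, -0.3011, 0.205]
ee_rot: [-1.575, -0.002, -1.233]
contact_force: [0.3, 2.8, 5.9]
opening: 0.0132
```

```bash
python3 st.py
```

```text
11.8833 [ 0.54654977 -0.30114374  0.20500902] [-1.57463161 -0.00241352 -1.23274776] rack xy [ -63.1 -457. ] F rack [1.  2.7 5.9] 0.013240631494548316
```

Emit:
{"api": "carry_out", "payload": {
  "targets": [
    [[0, 0, 0], [0, -3, 0], 5],
    [[0, 0, 0], [0, -7, 0], 5],
    [[0, 0, 0], [0, -20, 0], 5],
    [[0, 0, 0], [0, -30, 0], 5],
    [[0, 0, 0], [0, -35, 0], 5],
    [[0, 0, 0], [0, -30, 0], 5],
    [[0, 0, 0], [0, -18, 0], 5],
    [[0, 0, 0], [0, -7, 0], 5],
    [[0, 0, 0], [0, 0, 0], 5],
    [[0, 0, 0], [0, 0, 0], 5]
  ],
  "squeeze": 45
}}

```text
time: 12.72
ee_pos: [0.5459, -0.3003, 0.3519]
ee_rot: [-1.579, 0.002, -1.233]
contact_force: [-1.8, -0.5, -5.4]
opening: 0.0125
```

Emit:
{"api": "carry_out", "payload": {
  "targets": [
    [[0, 3, 0], [0, 0, 0], 5],
    [[0, 2.9, 0], [0, 0, 0], 5],
    [[0, 0, 0], [-15, 0, 2], 5],
    [[0, 0, 0], [-31.5, 0, 4.35], 5],
    [[0, 0, 0], [-31.5, 0, 4.35], 5],
    [[0, 0, 0], [-31.5, 0, 4.35], 5],
    [[0, 0, 0], [-31.5, 0, 4.35], 5],
    [[0, 0, 0], [-31.5, 0, 4.35], 5],
    [[0, 0, 0], [-31.5, 0, 4.35], 5],
    [[0, 0, 0], [-31.5, 0, 4.35], 5],
    [[0, 0, 0], [-31.5, 0, 4.35], 5],
    [[0, 0, 0], [-31.5, 0, 4.35], 5],
    [[0, 0, 0], [-31.5, 0, 4.35], 5],
    [[0, 0, 0], [-31.5, 0, 4.35], 5],
    [[0, 0, 0], [-31.5, 0, 4.35], 5],
    [[0, 0, 0], [-25, 0, 4], 5],
    [[0, 0, 0], [-20, 0, 4], 5],
    [[0, 0, 0], [-12, 0, 2], 5],
    [[0, 0, 0], [-8, 0, 0.7], 5],
    [[0, 0, 0], [-6, 0, 0], 5]
  ]
}}

```text
time: 14.38
ee_pos: [0.5009, 0.1663, 0.3512]
ee_rot: [-1.58, -0.001, -1.334]
contact_force: [-0.1, -0.1, -4.7]
opening: 0.0129
```

Emit:
{"api": "carry_out", "payload": {
  "targets": [
    [[0, 0, 0], [-5, 0, 0], 5],
    [[0, 0, 0], [-2, 0, 0], 5],
    [[0, 0, 0], [0, 0, 0], 5],
    [[0, 0, 0], [0, 0, 0], 5],
    [[0, 0, 0], [0, 0, 0], 5]
  ]
}}

```text
time: 14.8
ee_pos: [0.5, 0.1719, 0.3524]
ee_rot: [-1.578, -0.001, -1.336]
contact_force: [-0.7, -0.5, -4.9]
opening: 0.0129
```

```bash
python3 st.py; python3 - <<'E'
from h import *
c=snap('top','t8');snap('wrist','w8');sc=snap('scene','s8')
cv2.imwrite('pics/s8c.png',cv2.resize(sc['pixels'][110:300,330:520,::-1],(600,600),interpolation=cv2.INTER_CUBIC))
P=cloud(c);ok=c['z_map']>.2;p=c['pixels'].astype(int);v,u=np.mgrid[:400,:640]
m=ok&(u>150)&(u<290)&(v>150)&(v<260)&(p[...,0]-p[...,2]>40)
print(m.sum(),np.percentile(P[m][:,2],[5,50,95]))
q=(P[m&(abs(P[...,2]-np.median(P[m][:,2]))<.02)][:,:2]*1e3).astype(np.float32)
r=cv2.minAreaRect(q);print(r,rk(np.array(r[0])/1e3))
E
```

```text
14.8 [0.5000189  0.17185284 0.35238968] [-1.57768981e+00 -7.11550398e-04 -1.33630190e+00] rack xy [ 1.3 13.9] F rack [-0.8 -0.3 -4.9] 0.012854175874313672
1687 [0.15864499 0.16172416 0.16516066]
((505.0339660644531, 141.0339813232422), (119.31765747070312, 173.492431640625), 12.969405174255371) [ -1.  -17.2]
```

View pics/s8c.png

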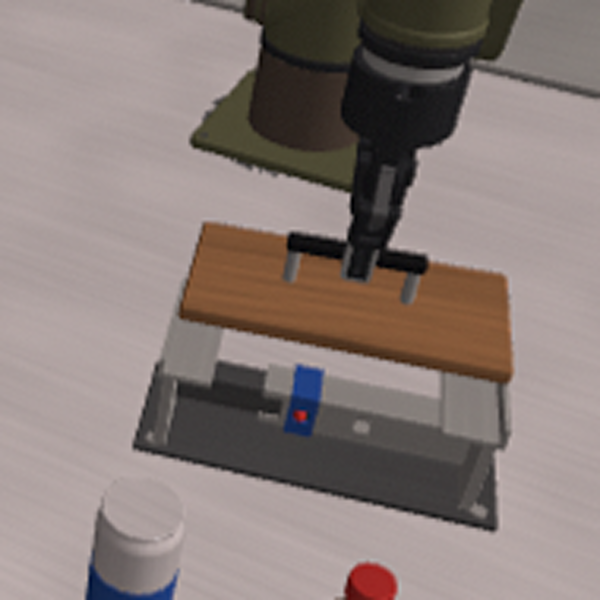

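```bash
python3 - <<'E'
from h import *
for f,box in (('t8',(150,290,150,260)),('s8',(380,500,170,235))):
    c=load(f);P=cloud(c).astype(float);p=c['pixels'].astype(int);v,u=np.mgrid[:400,:640]
    m=(c['z_map']>.2)&(u>box[0])&(u<box[1])&(v>box[2])&(v<box[3])&(p[...,0]-p[...,2]>40)
    Q=P[m];Q=Q[abs(Q[:,2]-.1617)<.012];d=Q[:,:2]-O;x=d@X*1e3;y=d@Y*1e3;z=Q[:,2]*1e3
    k,*_=np.linalg.lstsq(np.c_[x,y,np.ones_like(x)],z,rcond=None);print(f,len(Q),'tilt mm/m',k[:2]*1e3,k[2],'x',np.percentile(x,[0,.5,99.5,100]),'y',np.percentile(y,[0,.5,99.5,100]))
    r=cv2.minAreaRect(np.c_[x,y].astype(np.float32));print(r)
E
```

```text
t8 1668 tilt mm/m [-1.57525286  3.04255427] 161.84330231851587 x [-60.32908361 -59.61340936  57.47917145  58.67046596] y [-104.34534473 -103.18149043   66.65469828   69.97489452]
((-0.9804840087890625, -17.207252502441406), (173.49234008789062, 119.31774139404297), 89.56936645507812)
s8 2987 tilt mm/m [-34.25527526   3.18258716] 162.60495215063702 x [-58.67330724 -55.43729257  61.49662582  63.40644115] y [-102.64463536 -101.46357488  128.70836645  131.04055547]
((2.4011878967285156, 14.169532775878906), (121.94903564453125, 233.6453094482422), 0.05400799587368965)
```

Emit:
{"api": "carry_out", "payload": {
  "targets": [
    [[0, 0, 0], [0, 5, 0], 5],
    [[0, 0, 0], [0, 10, 0], 5],
    [[0, 0, 0], [0, 12, 0], 5],
    [[0, 0, 0], [0, 10, 0], 5],
    [[0, 0, 0], [0, 6, 0], 5],
    [[0, 0, 0], [0, 4, 0], 5],
    [[0, 0, 0], [0, 2, 0], 5],
    [[0, 0, 0], [0, 2, 0], 5],
    [[0, 0, 0], [0, 1, 0], 5],
    [[0, 0, 0], [0, 0, 0], 5]
  ]
}}

```text
time: 15.78
ee_pos: [0.4997, 0.1725, 0.3004]
ee_rot: [-1.577, -0.0, -1.335]
contact_force: [0.6, 0.9, -5.7]
opening: 0.0129
```

Emit:
{"api": "carry_out", "payload": {
  "targets": [
    [[0, 0, 0], [0, 1, 0], 5],
    [[0, 0, 0], [0, 1, 0], 5],
    [[0, 0, 0], [0, 0, 0], 5]
  ]
}}

```text
time: 16.03
ee_pos: [0.4995, 0.1724, 0.2984]
ee_rot: [-1.577, -0.0, -1.335]
contact_force: [-0.2, -0.5, -5.6]
opening: 0.0129
```

Emit:
{"api": "carry_out", "payload": {
  "targets": [
    [[0, 0, 0], [0, 1, 0], 5],
    [[0, 0, 0], [0, 1, 0], 5],
    [[0, 0, 0], [0, 0, 0], 5]
  ]
}}

```text
time: 16.28
ee_pos: [0.4994, 0.1724, 0.2962]
ee_rot: [-1.578, -0.0, -1.335]
contact_force: [-0.5, -0.4, -5.1]
opening: 0.0131
```

Emit:
{"api": "carry_out", "payload": {
  "targets": [
    [[0, 0, 0], [0, 0.7, 0], 5],
    [[0, 0, 0], [0, 0.3, 0], 5],
    [[0, 0, 0], [0, 0, 0], 5]
  ]
}}

```text
time: 16.53
ee_pos: [0.4995, 0.1724, 0.2953]
ee_rot: [-1.578, -0.0, -1.335]
contact_force: [-0.7, -0.3, -5.5]
opening: 0.0133
```

Emit:
{"api": "carry_out", "payload": {
  "targets": [
    [[0, 0, 0], [0, 0.7, 0], 5],
    [[0, 0, 0], [0, 0.3, 0], 5],
    [[0, 0, 0], [0, 0, 0], 5]
  ]
}}

```text
time: 16.78
ee_pos: [0.4995, 0.1725, 0.295]
ee_rot: [-1.577, -0.0, -1.335]
contact_force: [-2.3, -1.3, 2.1]
opening: 0.0132
```

Emit:
{"api": "carry_out", "payload": {
  "targets": [
    [[0, 0, 0], [0, 0.7, 0], 5],
    [[0, 0, 0], [0, 0.3, 0], 5],
    [[0, 0, 0], [0, 0, 0], 5]
  ]
}}

```text
time: 17.03
ee_pos: [0.4994, 0.1724, 0.2949]
ee_rot: [-1.577, -0.0, -1.335]
contact_force: [-4.1, -0.9, 9.8]
opening: 0.013
```

Emit:
{"api": "carry_out", "payload": {
  "targets": [
    [[0, 0, 0], [0, -0.8, 0], 5],
    [[0, 0, 0], [0, 0, 0], 20],
    [[0, 0, 0], [0, 0, 0], 30],
    [[0, 0, 0], [0, 0, 0], 45],
    [[0, 0, 0], [0, 0, 0], 60],
    [[0, 0, 0], [0, 0, 0], 60],
    [[0, 0, 0], [0, 0, 0], 60]
  ],
  "squeeze": 20
}}

```text
time: 17.62
ee_pos: [0.4996, 0.1725, 0.294]
ee_rot: [-1.578, -0.0, -1.335]
contact_force: [-0.3, 0.8, -0.0]
opening: 0.0513
```

Emit:
{"api": "carry_out", "payload": {
  "targets": [
    [[0, 0, 0], [0, -5, 0], 60],
    [[0, 0, 0], [0, -15, 0], 60],
    [[0, 0, 0], [0, -30, 0], 60],
    [[0, 0, 0], [0, -30, 0], 60],
    [[0, 0, 0], [0, -15, 0], 60],
    [[0, 0, 0], [0, -5, 0], 60],
    [[0, 0, 0], [0, 0, 0], 60],
    [[0, 0, 0], [0, 0, 0], 60]
  ]
}}

```text
time: 18.28
ee_pos: [0.4998, 0.1725, 0.3936]
ee_rot: [-1.579, -0.0, -1.335]
contact_force: [0.4, -0.1, -1.0]
opening: 0.0514
```

```bash
python3 st.py; python3 - <<'E'
from h import *
t=snap('top','t9');snap('wrist','w9');s=snap('scene','s9')
for f,box in (('t9',(150,290,150,260)),('s9',(370,510,170,260))):
    c=load(f);P=cloud(c).astype(float);p=c['pixels'].astype(int);v,u=np.mgrid[:400,:640]
    m=(c['z_map']>.2)&(u>box[0])&(u<box[1])&(v>box[2])&(v<box[3])&(p[...,0]-p[...,2]>40)
    Q=P[m];Q=Q[abs(Q[:,2]-.104)<.006];d=Q[:,:2]-O;x=d@X*1e3;y=d@Y*1e3;z=Q[:,2]*1e3
    k,*_=np.linalg.lstsq(np.c_[x,y,np.ones_like(x)],z,rcond=None);print(f,len(Q),'tilt',k[:2]*1e3,k[2]);print(cv2.minAreaRect(np.c_[x,y].astype(np.float32)))
a=load('s0');k=cv2.resize(s['pixels'][190:290,370:500,::-1],(780,600),interpolation=cv2.INTER_CUBIC);cv2.imwrite('pics/s9c.png',k)
# bystanders moved?
q=load('t0');d=abs(t['pixels'].astype(int)-q['pixels']).max(2)
for n,(u,v) in dict(can=(233,128),syr=(190,140),mugA=(287,137),mugB=(357,145),shk=(307,167),spat=(420,245)).items(): print(n,(d[v-15:v+15,u-15:u+15]>40).sum(),end=' ')
E
```

```text
18.2833 [0.49975618 0.17251716 0.3935793 ] [-1.57859883e+00 -3.47436067e-04 -1.33545462e+00] rack xy [ 1.2 14.6] F rack [ 0.4 -0.2 -1. ] 0.051442350285640454
t9 1807 tilt [-0.63793688 -0.1255599 ] 104.33696009595218
((-0.5322532653808594, 1.8949432373046875), (117.78829956054688, 209.6350860595703), 0.04007161036133766)
s9 2784 tilt [-14.42538533   1.06417991] 105.47380783165625
((1.3819656372070312, 14.814804077148438), (120.94718933105469, 233.9657745361328), 0.6175709962844849)
can 0 syr 0 mugA 0 mugB 0 shk 0 spat 0
```

View pics/s9c.png

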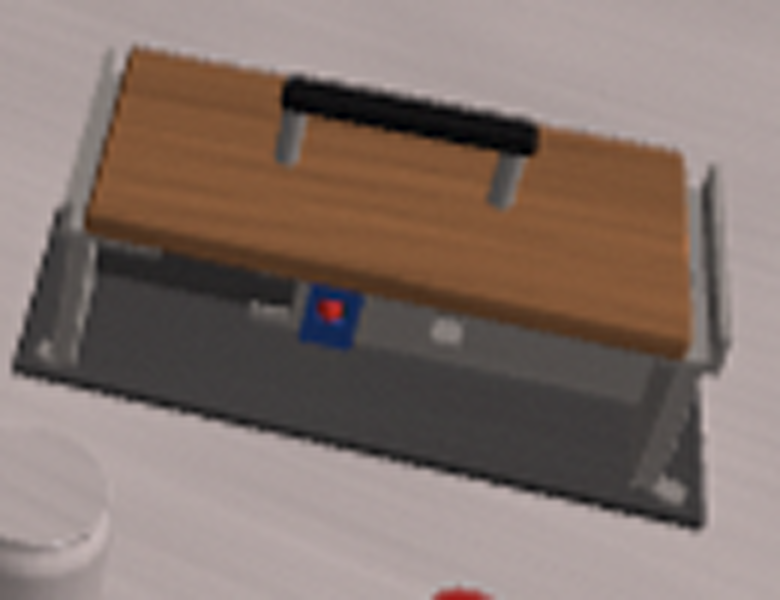

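The board lies flat between the lips with its top at about 104 mm, as it should be. The button shows in the collar at crop (330,310). The gripper is clear and the bystanders have not moved, so I'll hand in.

```bash
python3 -c "
from cell import manip
print(manip.job_done())"
```

```text
the job is handed in; nothing more can be done
None
```

The rack is locked at its next setting, the board is lying flat in it, and I handed the job in at about 18 s of the 64 s allowed.

- **Rack:** I squeezed the button flush and slid the sleeve in small steps until the button popped out through the blue collar. I then crept about 3 mm further, through the hole's play, to feel the stop. It stopped dead at about 48.5 mm of travel, with about 9 N on the tool, well under the 20 N limit. I backed off before letting go.
- **Board:** I lifted it by its handle and lowered it until the ledges took its weight, which pressed with at most about 10 N. Then I released it and raised the gripper clear.

**Last checks:**
- **Board lie:** The top view puts the board's top face at 104.3 mm, level to within 0.1 mm across its width. The scene view puts its centre at y = 14.8 mm, against about 14 mm midway between the lips.
- **Scene:** The red button still shows in the collar, and the top image shows no change around any bystander.

**Where readings disagreed:**
- **Cameras:** They differed by about 2 mm in the rack's x, which is within calibration.
- **Top view:** The arm partly hid the board, so its length could not be confirmed from there.
- **Scene tilt:** The scene view fitted a tilt of 14 mm/m across the board. I put that down to its side face being included in the fit, since the top view showed the board level.

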